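# Put the pliers away in the control desk's push-to-open drawer

### The job

Press the green release pad on the grey desk console gently until the hidden blue-fronted drawer springs out, lay the pliers flat inside the drawer without dropping them, then push the drawer fully shut so that it clicks and stays shut. Leave the glasses case, mouse and mug where they are.

Things in the scene. Friction and masses are not known exactly. Their poses are not given: they have to be found in the camera images.
- console: Grey low desk console, fixed, 200 deep (x) x 340 wide (y) x 80 high mm. Origin: centre of its underside, on the desk; x axis from its front to its back (away from the robot), y to its left seen from the robot, z up. The blue drawer front takes the left three quarters of its front; a fixed dark plate 66 mm wide, in line with the shut drawer front, the right end.
- pad_top (a point): Centre of the upper face of the green square release pad, 44 x 44 mm, on the console's top near its front right corner (60 mm in front of, and 133 mm to the right of, the console's origin, 83 mm above the desk; it stands 3 mm proud of the top). Axes as the console's.
- pad (a joint): Travel of the release pad, m: 0 at rest, 0.0025 fully down. It is stiff: it starts to move at about 2 N, lets the drawer go at about 0.0015 (8 to 9 N downward) and is fully down at about 12 N; it springs back by itself. Over 40 N would damage it.
- drawer (a joint): Drawer opening, m: 0 shut and latched (springs to about 0.0005), 0.15 fully open. No handle. Pressing the pad lets a spring slide it out towards the robot (console -x) to 0.15 in about 1 s; the spring still holds it there with 4 N. To shut, push its front (6 N, about 10 N at the latch) to 0 or slightly beyond (stop at -0.006): the latch snaps in and holds when let go; short of that it springs out again.
- drawer_in (a point): Centre of the drawer's inside floor, 13 mm above the desk; moves with the drawer; axes as the console's. The inside is 166 (x) x 245 (y) mm; side and back walls rise 39 mm above this floor, the front panel 53 mm. Fully open, the front 150 mm of the inside is clear of the console, whose top covers the rest, 68 to 80 mm above the desk.
- drawer_front (a point): Centre of the outer face of the blue drawer front (264 wide x 58 high x 12 thick mm, from 8 to 66 mm above the desk), which faces -x of the console; moves with the drawer. Axes as the console's. This is where to push it shut.
- pliers_mid (a point): Centre of the pliers' waist, 8 mm above what they lie on, about their centre of mass. Red handles, steel jaws, lying flat, 180 mm long, 16 mm thick, about 220 g; x axis along them: jaws reach 85 mm to +x, handles 95 mm to -x; z up. The waist is 28 mm wide (y), flat-sided from 13 mm behind to 15 mm in front of this point; handles are 53 mm over all.
- pliers: The same pliers; origin under the waist, at the underside.
- glasses_case: Brown glasses case, 155 x 60 x 36 mm, lying on the console's top; origin at the centre of its underside. To be left alone.
- mouse: Black computer mouse, 105 x 62 x 34 mm, on the desk to the left; origin at the centre of its underside. To be left alone.
- mug: Blue mug, 80 mm across and 92 mm high, on the desk to the right; origin at the centre of its underside. To be left alone.
Not all that is in view belongs to the job. Of the things like the pliers, leave any that is purple; of the rest the smaller one is meant.

How it is judged:
By the outcome, as a careful person would: the job done as asked, in the order asked, and still so for the second after the job is handed in, with the robot touching nothing.
It also fails if it takes over 67 s, if anything falls off the work surface, if the arm or the gripper's body presses on something with over 40 N, if the wrist force passes 120 N, or if a joint passes its speed limit or range.

### The arm

A 6-joint arm with a two-finger parallel gripper is mounted at the origin on the work surface. World frame = base frame: x ahead of the robot, y to its left, z up, the work surface at z = 0. Lengths are in m, angles in rad, forces in N, time in s.
With the tool pointing down it reaches from about 0.275 to 0.85 m from the base axis. Payload 19 kg.
Tool frame: the origin (TCP) lies at the very end of the fingers, on their centre line; the grasp point (between the pads) lies 19 mm behind it; x points along the fingers, y is the direction in which the jaws open and shut, and the axes are right-handed (so a half turn about x gives the same grasp; the last joint's range is limited). The gripper opens to 85 mm and grips with 20 to 120 N. Pads are 22 mm wide; open, the fingers measure 114 mm over their backs; the gripper's body (76 mm by 85 mm) begins 54 mm behind the grasp point. The pads swing forward as they close: fully open they stand 13 mm farther back than shut.
Start: joints at [1.011, 0.15, 1.437, -0, 1.554, -0.134], TCP at [0.238, 0.524, 0.231] pointing down, gripper open.
Joint ranges: [-2.8, 2.8], [-0.68, 2.1], [0.12, 2.68], [-1.39, 4.53], [0.16, 2.79], [-2.81, 2.81]. Speed limits (rad/s): [1.89, 1.89, 2.22, 3.01, 3.01, 3.01].

### API

Orientations are given as a rotation vector (axis times angle).
In Python, from workcell import robot gives the robot as it stands.
- The arm moves only by the shell command python3 -m creep 'ROWS' [OPENING] [FORCE]. ROWS is JSON, a list that holds one entry, the list of rows, each a list of 4 numbers: the shift along the tool's x, y, z in units of 25 mm (1.0 is 25 mm), then the turn about the tool's x in units of 5 degrees (1.0 is 5 degrees). In form: [[[x, y, z, yaw], ...]]. A call has 1 to 20 rows; each row shifts and turns the commanded pose from where the row before left it, along the tool's axes as they then stand; what a row does not reach is not made up. A row lasts 1/10 s, in which the tool goes at most 50 mm and 8.59 degrees, less where a joint would pass 70% of its speed; a pose out of reach is approached as far as the arm can. A call is refused whole if a number of a shift passes 1 or a number of a turn 1, either way. A call with a gripper value outside its range is refused whole. OPENING is the closure, from 0 (fully open) to 1 (shut), set as the call begins (- or left out, the last holds). The fingers move at their own pace and stop on an object; FORCE is the grip in N (left out, the last holds). Time passes only in rows, so rows that do not move let the fingers close. It gives the time, the measured TCP pose, the force and the opening at its end, in the units of the state.
- robot.get_obs(): the state, without advancing time (a new reading comes with each control period).
- robot.read_camera(name): name is "scene" or "top" or "wrist"; returns the picture (420x560x3 uint8, red, green, blue); there is no depth.
- robot.get_calibration(name): a dict with "K" (3x3 intrinsics, pixels), "distortion" ([k1, k2, p1, p2, k3] as OpenCV has them; the pictures are not rectified), "xyz" and "attitude" of the camera in the world. Camera axes: x right, y down, z forward; pixel columns grow to the right and rows downward; lengths in m; the calibration is good to about 2 mm. A picture is of the moment at which its call begins: read the wrist's pose just before it. get_calibration takes no time and is no camera call; for the wrist camera it gives the pose at the moment of the call.
- robot.finish_job(): hands the job in, once; it reports no verdict.
The state is a dict: "clock": time; "joint_positions": joint angles; "qd": joint speeds; "joint_efforts": joint torques, N m; "eef_pos": TCP position; "tcp_rot": TCP orientation; "wrist_force": force on the tool from outside, world axes, zero at the start; "moment": the same for the moment, N m; "grip_width": opening from 0.0 (shut) to 1.0 (fully open).
Only numpy, scipy, OpenCV 4.12 (cv2) and the standard library are available. Lean on these libraries where they do the work, as an engineer would, in place of code of your own. Each camera call takes 0.05 s, during which the arm holds its last target. There are 200 camera calls.

## Working session

There is one attempt and no reset: what is moved stays moved. The work goes in short steps, Python scripts to look and compute and a shell command to move; the robot and the scene stay as the last step left them, time stands still between calls to the robot, and variables do not carry over. Pictures are saved under pics/ and viewed, about 8 in all and at most 12, crops included, and the job is handed in when it is done.

```bash
mkdir -p pics; ls
python3 - <<'E'
from workcell import robot
import cv2
print(robot.get_obs())
for n in("scene","top"):
    c=robot.get_calibration(n); print(n,c)
    cv2.imwrite(f"pics/{n}0.png",robot.read_camera(n)[:,:,::-1])
E
```

```text
pics
{'clock': 0.0, 'joint_positions': array([ 1.01102884e+00,  1.50951448e-01,  1.43804578e+00, -2.13581385e-05,
        1.55379862e+00, -1.33988313e-01]), 'qd': array([ 9.21978660e-06,  1.31795820e-03,  2.34987786e-04,  8.62363874e-04,
        7.67992301e-04, -1.50289394e-03]), 'joint_efforts': array([ 6.88595719e-04, -7.13044167e+01, -5.70887947e+01, -1.70242947e-04,
        8.54873273e-03,  2.24934951e-05]), 'eef_pos': array([0.23737322, 0.52343458, 0.2306878 ]), 'tcp_rot': array([ 0.33306608,  1.54526669, -0.3348661 ]), 'wrist_force': array([0.06841883, 0.47403726, 0.02216763]), 'moment': array([0.03262046, 0.02880596, 0.01419064]), 'grip_width': 0.9974512605554839}
scene {'K': array([[508.88371165,   0.        , 284.77315311],
       [  0.        , 508.88371165, 204.82336304],
       [  0.        ,   0.        ,   1.        ]]), 'distortion': array([-0.14382416,  0.        ,  0.        ,  0.        ,  0.        ]), 'xyz': array([1.37496697, 0.05597672, 1.36885389]), 'attitude': array([-1.77840249, -2.03816614,  0.59772711])}
top {'K': array([[479.70721527,   0.        , 284.28591536],
       [  0.        , 479.70721527, 205.23668203],
       [  0.        ,   0.        ,   1.        ]]), 'distortion': array([-0.04077996,  0.        ,  0.        ,  0.        ,  0.        ]), 'xyz': array([ 0.37923712, -0.04178483,  1.5787899 ]), 'attitude': array([-2.15663017,  2.20417414, -0.13242663])}
```

View pics/top0.png

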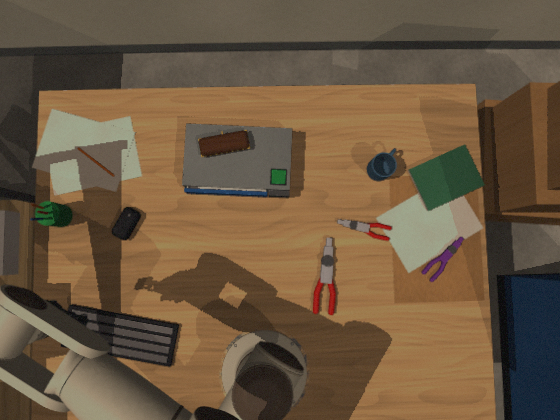

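View pics/scene0.png

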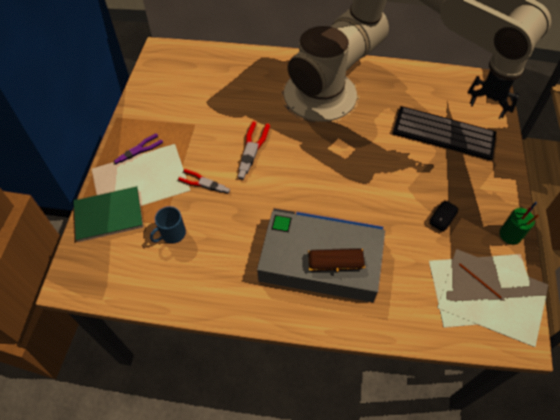

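Pliers candidates in the top view are the large red pair at (325,275), the small red pair at (364,230) and the purple pair at (443,258). I choose the small red pair, whose jaws point left. The console is at about (238,160) and its pad at (279,177).

```bash
cat > h.py <<'E'
import cv2,numpy as np
from scipy.spatial.transform import Rotation as R
from workcell import robot
def ray(c,p):
    u=cv2.undistortPoints(np.array(p,float).reshape(-1,1,2),c["K"],c["distortion"])[:,0]
    return R.from_rotvec(c["attitude"]).apply(np.c_[u,np.ones(len(u))])
def plane(c,p,z):
    d=ray(c,p); return c["xyz"]+d*((z-c["xyz"][2])/d[:,2])[:,None]
def blobs(m,amin=20):
    cs,_=cv2.findContours(m.astype(np.uint8),cv2.RETR_EXTERNAL,cv2.CHAIN_APPROX_NONE)
    return [k for k in cs if cv2.contourArea(k)>=amin]
def cen(k):
    m=cv2.moments(k); return [m["m10"]/m["m00"],m["m01"]/m["m00"]]
E
python3 - <<'E'
from h import *
np.set_printoptions(precision=4,suppress=True)
for n in("top","scene"):
    im=cv2.imread(f"pics/{n}0.png"); c=robot.get_calibration(n)
    H,S,V=cv2.split(cv2.cvtColor(im,cv2.COLOR_BGR2HSV)); 
    g=(H>45)&(H<85)&(S>150)&(V>70)
    for k in blobs(g): print(n,"green",cv2.contourArea(k),cen(k),plane(c,[cen(k)],.083))
    r=((H<5)|(H>174))&(S>170)&(V>90)
    for k in blobs(r):
        print(n,"red",cv2.contourArea(k),cen(k),plane(c,[cen(k)],.008))
    # whole small pliers: not wood (saturation/hue) in ROI
    x0,x1,y0,y1=(333,394,214,244) if n=="top" else (174,234,166,198)
    m=np.zeros_like(r); m[y0:y1,x0:x1]=(r|(S<75))[y0:y1,x0:x1]
    ks=blobs(m,8)
    p=np.vstack(ks)[:,0]; P=plane(c,p,.008)[:,:2]
    q=cv2.minAreaRect(P.astype(np.float32)*1000); print(n,"pliers",len(ks),q)
    gm=np.zeros_like(r)
    if n=="top":
        gm[115:205,175:300]=((S<60)|r)[115:205,175:300]
        k=max(blobs(gm),key=cv2.contourArea); q=cv2.minAreaRect(k);print(q)
        b=cv2.boxPoints(q); print(b,plane(c,b,.08))
        crop=im[150:290,270:410]; a=cv2.resize(crop,None,fx=4,fy=4,interpolation=cv2.INTER_CUBIC)
        cv2.imwrite("pics/crop.png",a)
E
```

```text
top green 78.0 [45.350427350427346, 219.2264957264957] [[0.4999 0.6717 0.083 ]]
top green 21.0 [48.460317460317455, 208.67460317460313] [[0.5329 0.6627 0.083 ]]
top green 158.0 [278.16666666666663, 176.42616033755274] [[ 0.62   -0.0589  0.083 ]]
top red 137.5 [331.4957575757576, 298.42303030303026] [[ 0.2292 -0.2239  0.008 ]]
top red 144.0 [316.6678240740741, 297.09375] [[ 0.2347 -0.1759  0.008 ]]
top red 54.0 [377.69444444444446, 235.82716049382714] [[ 0.4283 -0.3828  0.008 ]]
top red 54.0 [379.4320987654321, 225.39814814814815] [[ 0.4625 -0.39    0.008 ]]
top pliers 1 ((455.5057373046875, -341.8804626464844), (185.6894073486328, 95.85013580322266), 87.44053649902344)
((236.70703125, 160.15272521972656), (107.11671447753906, 68.82677459716797), 2.726310968399048)
[[181.5724 191.9796]
 [184.8462 123.2308]
 [291.8416 128.3258]
 [288.5679 197.0747]] [[ 0.5772  0.2456  0.08  ]
 [ 0.7982  0.2352  0.08  ]
 [ 0.7752 -0.1059  0.08  ]
 [ 0.5542 -0.0902  0.08  ]]
scene green 31.0 [527.1827956989247, 225.93548387096774] [[0.5344 0.6807 0.083 ]]
scene green 168.5 [281.1236399604352, 222.891196834817] [[ 0.6223 -0.0587  0.083 ]]
scene green 51.0 [526.3300653594771, 218.2908496732026] [[0.507  0.6812 0.083 ]]
scene green 31.5 [520.6878306878306, 210.05820105820104] [[0.4791 0.6664 0.083 ]]
scene red 39.5 [188.1814345991561, 181.51476793248943] [[ 0.4636 -0.3906  0.008 ]]
scene red 33.0 [192.45454545454547, 173.34343434343432] [[ 0.4292 -0.3843  0.008 ]]
scene red 85.0 [263.37450980392157, 134.9333333333333] [[ 0.2335 -0.1766  0.008 ]]
scene red 70.0 [249.93571428571428, 132.14523809523808] [[ 0.2271 -0.2255  0.008 ]]
scene pliers 4 ((447.09326171875, -352.89666748046875), (114.09791564941406, 184.53382873535156), 10.291569709777832)
```

View pics/crop.png

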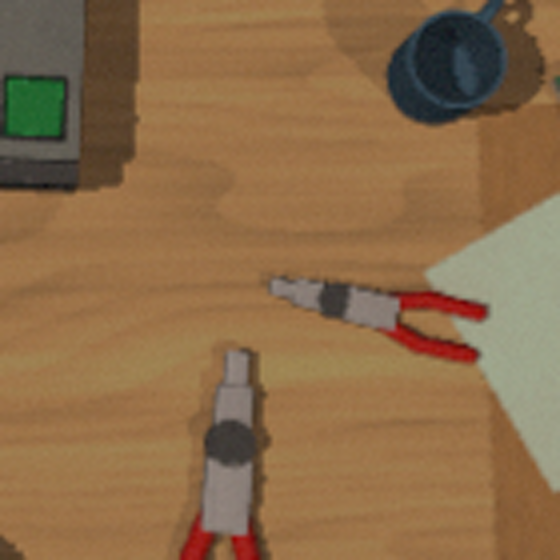

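The crop confirms the choice: the small red pair has its jaw tip at crop (270,285), pivot at (334,299) and handle ends at (485,312) and (476,356). The waist is the steel box just behind the pivot.

```bash
cat >> h.py <<'E'
def tgt(p,o=None,yaw=None):
    "shift in tool units to reach world point p; yaw = wanted world heading of tool y"
    o=o or robot.get_obs(); M=R.from_rotvec(o["tcp_rot"]).as_matrix()
    s=M.T@(np.array(p)-o["eef_pos"])/.025
    h=np.degrees(np.arctan2(M[1,1],M[0,1]))
    print("t%.2f"%o["clock"],"pos",o["eef_pos"].round(4),"F",o["wrist_force"].round(1),"shift",s.round(2),"toolx",M[:,0].round(3),"tool-y heading %.1f"%h, "grip %.2f"%o["grip_width"])
    if yaw is not None:
        d=(yaw-h+90)%180-90; print("turn units about tool x",round(-d/5,2))
E
python3 - <<'E'
from h import *
np.set_printoptions(precision=4,suppress=True)
c=robot.get_calibration("top")
f=lambda u,v:[270+u/4,150+v/4]
P=plane(c,[f(270,285),f(485,312),f(476,356),f(370,308),f(334,299)],.012); print(P)
ax=P[0]-P[1:3].mean(0); print("len",np.linalg.norm(ax),"yaw",np.degrees(np.arctan2(ax[1],ax[0])),"mid",P[0]-ax*85/180)
tgt([.621,-.0588,.105])
E
```

```text
[[ 0.479  -0.2511  0.012 ]
 [ 0.4529 -0.4279  0.012 ]
 [ 0.417  -0.4188  0.012 ]
 [ 0.4583 -0.3329  0.012 ]
 [ 0.4664 -0.3034  0.012 ]]
len 0.17778152439819017 yaw 75.64164626928083 mid [ 0.4582 -0.3325  0.012 ]
t0.10 pos [0.2374 0.5235 0.2307] F [ 0.4 -0.6  0. ] shift [  5.04 -14.87  23.59] toolx [-0.001 -0.001 -1.   ] tool-y heading 65.6 grip 1.00
```

```bash
python3 -m creep '[[[0.1,-0.62,0.98,0],[0.15,-0.62,0.98,0],[0.15,-0.62,0.98,0],[0.15,-0.62,0.98,0],[0.15,-0.62,0.98,0],[0.15,-0.62,0.98,0],[0.15,-0.62,0.98,0],[0.15,-0.62,0.98,0],[0.15,-0.62,0.98,0],[0.15,-0.62,0.98,0],[0.15,-0.62,0.98,0],[0.15,-0.62,0.98,0]]]' 1 40
python3 -m creep '[[[0.15,-0.62,0.98,0],[0.15,-0.62,0.98,0],[0.15,-0.62,0.98,0],[0.15,-0.62,0.98,0],[0.15,-0.62,0.98,0],[0.15,-0.62,0.98,0],[0.15,-0.62,0.98,0],[0.15,-0.62,0.98,0],[0.15,-0.62,0.98,0],[0.15,-0.62,0.98,0],[0.15,-0.62,0.98,0],[0.15,-0.62,0.98,0],[0,0,0,0]]]'
python3 - <<'E'
from h import *
tgt([.621,-.0588,.090],yaw=-14)
c=robot.get_calibration("wrist"); im=robot.read_camera("wrist")[:,:,::-1]
cv2.imwrite("pics/w1.png",im)
H,S,V=cv2.split(cv2.cvtColor(im,cv2.COLOR_BGR2HSV))
for k in blobs((H>45)&(H<85)&(S>150)&(V>70),200): print(cen(k),cv2.contourArea(k),plane(c,[cen(k)],.083), [np.degrees(np.arctan2(*(lambda e:(e[1],e[0]))(np.diff(plane(c,cv2.boxPoints(cv2.minAreaRect(k))[i:i+2],.083),axis=0)[0]))) for i in (0,1)])
E
```

```text
clock: 1.3
eef_pos: [0.4288, 0.2317, 0.1872]
tcp_rot: [0.334, 1.545, -0.334]
wrist_force: [0.5, 0.3, -0.1]
grip_width: 0.002
clock: 2.6
eef_pos: [0.6201, -0.0607, 0.1411]
tcp_rot: [0.335, 1.546, -0.336]
wrist_force: [-0.2, 0.0, 0.2]
grip_width: -0.002
t2.60 pos [ 0.6201 -0.0607  0.1411] F [-0.2  0.   0.2] shift [2.04 0.09 0.  ] toolx [-0.002 -0.    -1.   ] tool-y heading 65.5 grip -0.00
turn units about tool x 15.89
[288.832278798835, 218.42050818519633] 1659.5 [[ 0.61943849 -0.05490776  0.083     ]] [np.float64(84.55643089078237), np.float64(-5.335099256023933)]
```

View pics/w1.png

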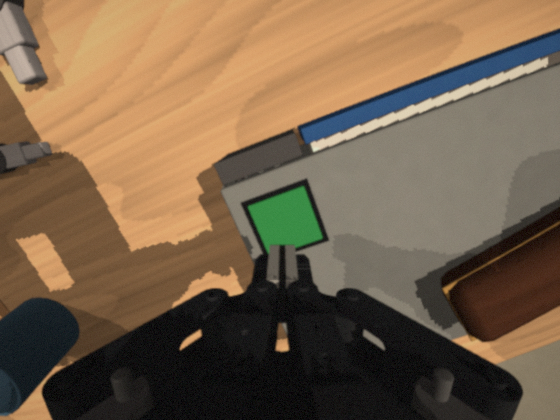

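The wrist view shows the pad corners at about (242,202), (307,180) and (328,240), with the fingertips just over the pad at (283,250). The pad centre agrees with the top and scene estimates to within 4 mm.

```bash
python3 -m creep '[[[0.7,0.1,0,0],[0.8,0,0,0],[0.5,0,0,0],[0.12,0,0,0],[0,0,0,0]]]'
python3 -m creep '[[[0.06,0,0,0],[0.04,0,0,0],[0,0,0,0]]]'
python3 -m creep '[[[0.04,0,0,0],[0,0,0,0]]]'
```

```text
clock: 3.15
eef_pos: [0.6202, -0.0554, 0.0896]
tcp_rot: [0.334, 1.545, -0.334]
wrist_force: [1.1, -0.4, -0.1]
grip_width: -0.002
clock: 3.45
eef_pos: [0.6205, -0.0558, 0.0874]
tcp_rot: [0.334, 1.544, -0.334]
wrist_force: [-0.1, 0.2, -0.3]
grip_width: 0.001
clock: 3.65
eef_pos: [0.6204, -0.0558, 0.0861]
tcp_rot: [0.334, 1.545, -0.334]
wrist_force: [0.1, 0.3, -1.0]
grip_width: 0.001
```

```bash
python3 -m creep '[[[0.06,0,0,0],[0.04,0,0,0],[0,0,0,0]]]'
python3 -m creep '[[[0.04,0,0,0],[0,0,0,0]]]'
```

```text
clock: 3.95
eef_pos: [0.6203, -0.0558, 0.0833]
tcp_rot: [0.334, 1.545, -0.334]
wrist_force: [-0.4, -0.2, 0.3]
grip_width: 0.002
clock: 4.15
eef_pos: [0.6204, -0.0558, 0.0827]
tcp_rot: [0.334, 1.545, -0.334]
wrist_force: [-0.5, -0.4, 1.7]
grip_width: -0.002
```

```bash
python3 -m creep '[[[0.03,0,0,0],[0,0,0,0]]]'
python3 -m creep '[[[0.02,0,0,0],[0,0,0,0]]]'
python3 -m creep '[[[0.02,0,0,0],[0,0,0,0]]]'
```

```text
clock: 4.35
eef_pos: [0.6204, -0.0558, 0.0821]
tcp_rot: [0.334, 1.545, -0.334]
wrist_force: [-2.7, 0.1, 6.3]
grip_width: 0.001
clock: 4.55
eef_pos: [0.6205, -0.0558, 0.0817]
tcp_rot: [0.334, 1.544, -0.334]
wrist_force: [-2.5, 1.4, 7.3]
grip_width: -0.0
clock: 4.75
eef_pos: [0.6205, -0.0558, 0.0813]
tcp_rot: [0.334, 1.544, -0.334]
wrist_force: [-3.9, 0.2, 8.6]
grip_width: 0.004
```

```bash
python3 -m creep '[[[0.02,0,0,0],[0.01,0,0,0],[0,0,0,0]]]'
python3 - <<'E'
from h import *
cv2.imwrite("pics/t2.png",robot.read_camera("top")[60:300,150:420,::-1])
im=robot.read_camera("top")[:,:,::-1]; H,S,V=cv2.split(cv2.cvtColor(im,cv2.COLOR_BGR2HSV))
m=np.zeros(H.shape,bool); m[150:300,170:300]=((H>95)&(H<125)&(S>120)&(V>60))[150:300,170:300]
k=max(blobs(m,5),key=cv2.contourArea); print(cv2.minAreaRect(k),cen(k))
E
```

```text
clock: 5.05
eef_pos: [0.6205, -0.0558, 0.0808]
tcp_rot: [0.334, 1.544, -0.334]
wrist_force: [-4.6, 0.5, 11.2]
grip_width: 0.003
((205.99810791015625, 237.54339599609375), (48.08500671386719, 2.99716854095459), 2.4895529747009277) [206.9673913043478, 237.56521739130434]
```

The drawer front has moved from row 190 to row 237 in the top view, so the drawer is open. Peak force was about 11 N. Next I go to the pliers.

```bash
python3 -m creep '[[[-0.6,0,0,0],[-1,0,0,0],[-0.9,-0.91,-0.09,0],[-0.9,-0.91,-0.09,0],[-0.5,-0.91,-0.09,0],[0,-0.91,-0.09,0],[0,-0.91,-0.09,0],[0,-0.91,-0.09,0],[0,-0.91,-0.09,0],[0,-0.91,-0.09,0],[0,-0.91,-0.09,0],[0,-0.91,-0.09,0],[0,-0.91,-0.09,0],[0,-0.91,-0.09,0],[0,-0.91,-0.09,0],[0,-0.91,-0.09,0]]]' 0.1
python3 -m creep '[[[0,0,0,1],[0,0,0,1],[0,0,0,1],[0,0,0,1],[0,0,0,1],[0,0,0,1],[0,0,0,1],[0,0,0,1],[0,0,0,1],[0,0,0,1],[0,0,0,1],[0,0,0,1],[0,0,0,1],[0,0,0,1],[0,0,0,1],[0,0,0,1],[0,0,0,0]]]'
python3 - <<'E'
from h import *
tgt([.4582,-.3325,.003],yaw=-14.4)
c=robot.get_calibration("wrist"); im=robot.read_camera("wrist")[:,:,::-1]
cv2.imwrite("pics/w2.png",im); np.savez("pics/w2.npz",**c)
t=robot.read_camera("top")[:,:,::-1]; cv2.imwrite("pics/t3.png",t)
E
```

```text
clock: 6.75
eef_pos: [0.4597, -0.3336, 0.1784]
tcp_rot: [0.334, 1.544, -0.334]
wrist_force: [-0.3, 0.8, 0.2]
grip_width: 0.902
clock: 8.45
eef_pos: [0.4602, -0.3329, 0.1782]
tcp_rot: [1.393, 1.078, -1.393]
wrist_force: [-0.1, 0.2, 0.1]
grip_width: 0.899
t8.45 pos [ 0.4602 -0.3329  0.1782] F [-0.1  0.2  0.1] shift [ 7.01 -0.08  0.  ] toolx [ 0. -0. -1.] tool-y heading -14.5 grip 0.90
turn units about tool x -0.02
```

View pics/w2.png

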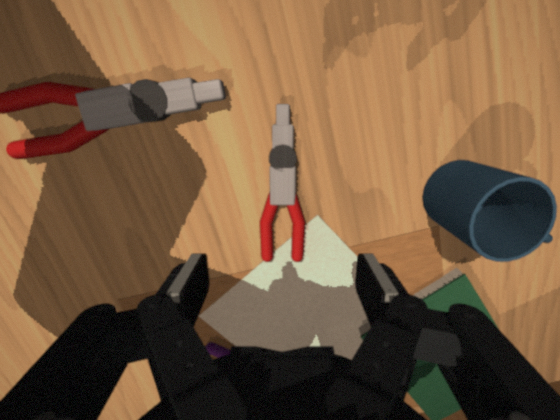

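View pics/t3.png

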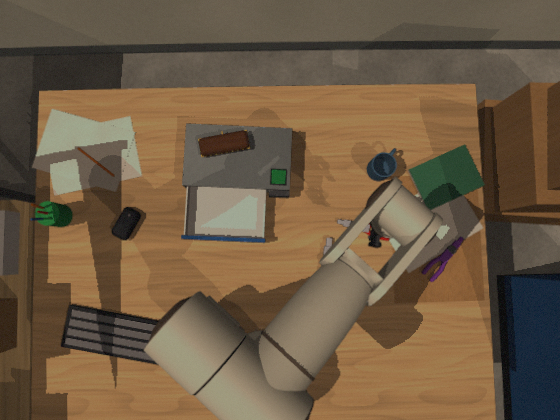

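Wrist view: pliers tip at (283,105), handle ends at (267,261) and (297,261), steel box from row 170 to 204, roughly on the centre column. Top view: the drawer is fully open, front edge from (183,240) to (266,242).

Run:
```python
from h import *
np.set_printoptions(precision=4,suppress=True)
c=dict(np.load("pics/w2.npz"))
P=plane(c,[(283,105),(267,261),(297,261),(283,204),(271,190),(295,190)],.014); print(P)
ax=P[0]-P[1:3].mean(0); print("len",np.linalg.norm(ax),"yaw",np.degrees(np.arctan2(ax[1],ax[0])),"mid",P[0]-ax*85/180, "waist w",np.linalg.norm(P[5]-P[4]))
t=cv2.imread("pics/t3.png"); c=robot.get_calibration("top"); H,S,V=cv2.split(cv2.cvtColor(t,cv2.COLOR_BGR2HSV))
m=np.zeros(H.shape,bool); m[225:250,170:280]=((H>95)&(H<125)&(S>120)&(V>40))[225:250,170:280]
p=np.vstack(blobs(m,3))[:,0]; b=cv2.boxPoints(cv2.minAreaRect(p)); print(b,plane(c,b,.066))
m=np.zeros(H.shape,bool); m[180:245,180:275]=((S<60)&(V>150))[180:245,180:275]
p=np.vstack(blobs(m,3))[:,0]; b=cv2.boxPoints(cv2.minAreaRect(p)); print(b,plane(c,b,.013))
Rc=R.from_euler("z",-4.3,degrees=True)
O=np.array([.6205,-.0575,0])-Rc.apply([-.06,-.133,0]); print("console",O)
for n,v in dict(clear=[-.175,.036,0],front=[-.262,.036,0],fl=[-.262,.168,0],fr=[-.262,-.096,0]).items(): print(n,O+Rc.apply(v))
```

```text
[[ 0.4818 -0.2512  0.014 ]
 [ 0.4195 -0.417   0.014 ]
 [ 0.454  -0.4259  0.014 ]
 [ 0.4556 -0.3528  0.014 ]
 [ 0.4469 -0.3339  0.014 ]
 [ 0.4724 -0.3405  0.014 ]]
len 0.1760684144268685 yaw 75.19178880688501 mid [ 0.4605 -0.3316  0.014 ] waist w 0.026323569647035312
[[181.9132 238.0389]
 [182.0398 235.0656]
 [264.1039 238.5576]
 [263.9774 241.531 ]] [[ 0.4332  0.2474  0.066 ]
 [ 0.4425  0.247   0.066 ]
 [ 0.426  -0.0106  0.066 ]
 [ 0.4167 -0.01    0.066 ]]
[[194.4592 232.4548]
 [196.8598 186.0445]
 [265.5725 189.5986]
 [263.1719 236.0089]] [[ 0.4524  0.2167  0.013 ]
 [ 0.6047  0.2082  0.013 ]
 [ 0.5883 -0.0173  0.013 ]
 [ 0.436  -0.0066  0.013 ]]
console [0.6903 0.0706 0.    ]
clear [0.5185 0.1196 0.    ]
front [0.4317 0.1262 0.    ]
fl [0.4416 0.2578 0.    ]
fr [ 0.4218 -0.0055  0.    ]
```

```bash
python3 -m creep '[[[0.7,-0.02,0.02,0],[0.9,0,0,0],[0.9,0,0,0],[0.9,0,0,0],[0.9,0,0,0],[0.8,0,0,0],[0.7,0,0,0],[0.5,0,0,0],[0.3,0,0,0],[0.2,0,0,0],[0.1,0,0,0],[0.04,0,0,0],[0,0,0,0]]]' 0.3
python3 - <<'E'
from h import *
tgt([.4595,-.332,.003],yaw=-14.5)
E
```

```text
clock: 9.85
eef_pos: [0.4597, -0.3333, 0.0044]
tcp_rot: [1.392, 1.079, -1.392]
wrist_force: [-1.1, -1.1, 0.2]
grip_width: 0.7
t9.85 pos [ 0.4597 -0.3333  0.0044] F [-1.1 -1.1  0.2] shift [ 0.06 -0.02 -0.05] toolx [ 0.    -0.001 -1.   ] tool-y heading -14.4 grip 0.70
turn units about tool x 0.02
```

```bash
python3 -m creep '[[[0.08,0,-0.04,0],[0,0,0,0],[0,0,0,0],[0,0,0,0],[0,0,0,0],[0,0,0,0],[0,0,0,0]]]' 1 60
python3 -m creep '[[[-0.3,0,0,0],[-0.6,0,0,0],[-0.9,0,0,0],[-0.9,0,0,0],[-0.9,0,0,0],[-0.9,0,0,0],[-0.5,0,0,0],[0,0,0,0]]]'
python3 - <<'E'
from h import *
tgt([.5185,.117,.135],yaw=-4.4)
cv2.imwrite("pics/w3.png",robot.read_camera("wrist")[:,:,::-1])
E
```

```text
clock: 10.55
eef_pos: [0.46, -0.3323, 0.0024]
tcp_rot: [1.392, 1.079, -1.392]
wrist_force: [1.5, 0.3, 5.5]
grip_width: 0.31
clock: 11.35
eef_pos: [0.4603, -0.3327, 0.1292]
tcp_rot: [1.391, 1.077, -1.391]
wrist_force: [0.1, -0.6, -2.0]
grip_width: 0.309
t11.35 pos [ 0.4603 -0.3327  0.1292] F [ 0.1 -0.6 -2. ] shift [ -0.27  -2.21 -18.  ] toolx [ 0.002 -0.002 -1.   ] tool-y heading -14.4 grip 0.31
turn units about tool x -2.0
```

View pics/w3.png

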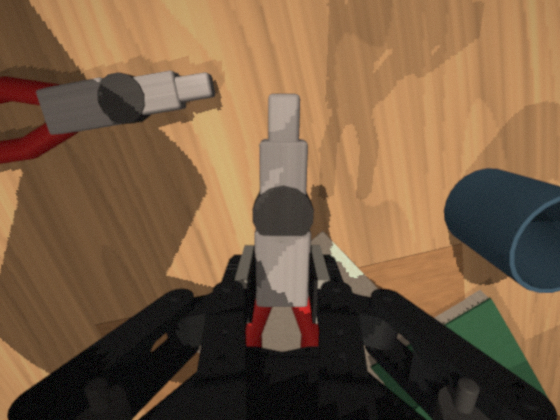

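The pliers are held square at the waist (red handles visible at (285,325)), gap 26 mm, weight about 2 N. Next I carry them to the drawer.

```bash
python3 -m creep '[[[-0.1,-0.11,-0.5,0],[-0.1,-0.11,-0.95,0],[0,-0.11,-0.95,0],[0,-0.11,-0.95,0],[0,-0.11,-0.95,0],[0,-0.11,-0.95,0],[0,-0.11,-0.95,0],[0,-0.11,-0.95,0],[0,-0.11,-0.95,0],[0,-0.11,-0.95,0],[0,-0.11,-0.95,0],[0,-0.11,-0.95,0],[0,-0.11,-0.95,0],[0,-0.11,-0.95,0],[0,-0.11,-0.95,0],[0,-0.11,-0.95,0],[0,-0.11,-0.95,0],[0,-0.11,-0.95,0],[0,-0.11,-0.95,0],[0,-0.11,-0.5,0]]]'
python3 -m creep '[[[0,0,0,-1],[0,0,0,-1],[0,0,0,0]]]'
python3 - <<'E'
from h import *
tgt([.5175,.119,.017],yaw=-4.4)
cv2.imwrite("pics/w4.png",robot.read_camera("wrist")[:,:,::-1])
E
```

```text
clock: 13.4
eef_pos: [0.5181, 0.1217, 0.131]
tcp_rot: [1.39, 1.082, -1.392]
wrist_force: [0.1, 0.2, -1.8]
grip_width: 0.312
clock: 13.7
eef_pos: [0.5183, 0.1199, 0.1313]
tcp_rot: [1.263, 1.174, -1.265]
wrist_force: [0.7, 0.5, -2.0]
grip_width: 0.307
t13.70 pos [0.5183 0.1199 0.1313] F [ 0.7  0.5 -2. ] shift [ 4.57 -0.02  0.04] toolx [-0.001 -0.    -1.   ] tool-y heading -4.3 grip 0.31
turn units about tool x 0.02
```

View pics/w4.png

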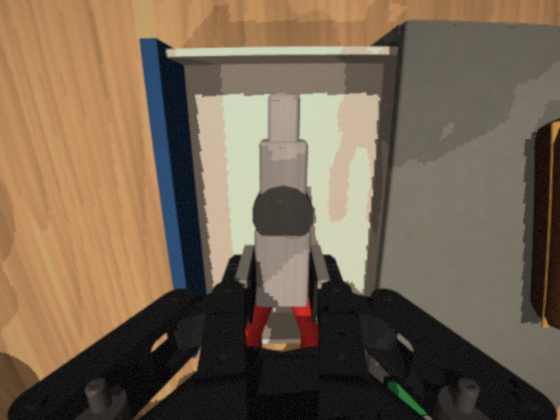

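The pliers are centred over the drawer opening: blue front at column 170, console edge at column 385, pliers at column 284.

```bash
python3 -m creep '[[[0.4,0,0,0],[0.6,0,0,0],[0.7,0,0,0],[0.7,0,0,0],[0.7,0,0,0],[0.5,0,0,0],[0.4,0,0,0],[0.2,0,0,0],[0.15,0,0,0],[0.1,0,0,0],[0.05,0,0,0],[0,0,0,0]]]'
python3 -m creep '[[[0.04,0,0,0],[0.04,0,0,0],[0,0,0,0]]]'
```

```text
clock: 14.95
eef_pos: [0.5191, 0.1198, 0.0197]
tcp_rot: [1.266, 1.172, -1.265]
wrist_force: [0.2, -0.4, -1.0]
grip_width: 0.306
clock: 15.25
eef_pos: [0.5189, 0.1198, 0.0175]
tcp_rot: [1.265, 1.172, -1.266]
wrist_force: [-0.1, 0.5, -1.9]
grip_width: 0.316
```

```bash
python3 -m creep '[[[0.04,0,0,0],[0,0,0,0]]]'
python3 -m creep '[[[0.03,0,0,0],[0,0,0,0]]]'
python3 -m creep '[[[0.02,0,0,0],[0,0,0,0]]]'
```

```text
clock: 15.45
eef_pos: [0.519, 0.1198, 0.0165]
tcp_rot: [1.265, 1.172, -1.266]
wrist_force: [0.2, 0.5, -1.8]
grip_width: 0.311
clock: 15.65
eef_pos: [0.519, 0.1197, 0.0157]
tcp_rot: [1.265, 1.172, -1.266]
wrist_force: [0.2, -0.7, -1.2]
grip_width: 0.312
clock: 15.85
eef_pos: [0.519, 0.1197, 0.0154]
tcp_rot: [1.265, 1.172, -1.265]
wrist_force: [-0.7, 0.7, 2.9]
grip_width: 0.308
```

Contact is at the expected height, so I release and rise.

```bash
python3 -m creep '[[[0,0,0,0],[0,0,0,0],[0,0,0,0],[0,0,0,0],[-0.2,0,0,0],[-0.4,0,0,0],[-0.8,0,0,0],[-0.9,0,0,0],[-0.9,0,0,0],[-0.9,0,0,0],[-0.9,0,0,0],[-0.5,0,0,0],[0,0,0,0]]]' 0.45
python3 - <<'E'
from h import *
tgt([.365,.127,.15])
cv2.imwrite("pics/w5.png",robot.read_camera("wrist")[:,:,::-1])
E
```

```text
clock: 17.15
eef_pos: [0.5197, 0.1198, 0.1547]
tcp_rot: [1.267, 1.17, -1.263]
wrist_force: [-0.6, 0.1, 0.5]
grip_width: 0.551
t17.15 pos [0.5197 0.1198 0.1547] F [-0.6  0.1  0.5] shift [ 0.17 -6.19  0.19] toolx [ 0.003  0.    -1.   ] tool-y heading -4.4 grip 0.55
```

View pics/w5.png

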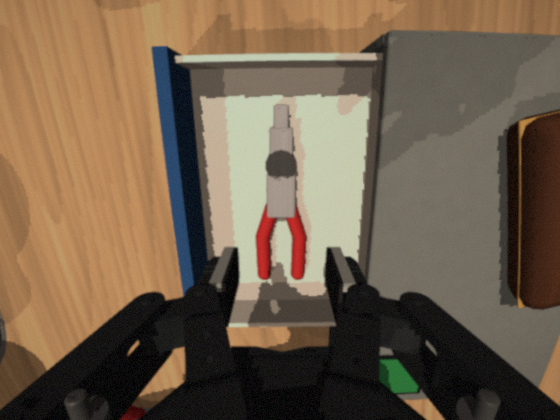

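The pliers lie flat and free inside the drawer: tip at (281,108), handle ends at (264,278) and (298,278), all within the walls. I now move in front of the drawer, turn 90° and close the fingers.

```bash
python3 -m creep '[[[0,-0.5,0.05,0],[0,-0.9,0.05,0],[0,-0.9,0.05,0],[0,-0.9,0.05,0],[0,-0.9,0.05,0],[0,-0.8,0,0],[0,-0.5,0,0],[0,0,0,-1],[0,0,0,-1],[0,0,0,-1],[0,0,0,-1],[0,0,0,-1],[0,0,0,-1],[0,0,0,-1],[0,0,0,-1],[0,0,0,-1]]]' 1 40
python3 -m creep '[[[0,0,0,-1],[0,0,0,-1],[0,0,0,-1],[0,0,0,-1],[0,0,0,-1],[0,0,0,-1],[0,0,0,-1],[0,0,0,-1],[0,0,0,-1],[0,0,0,0]]]'
python3 - <<'E'
from h import *
tgt([.385,.124,.035],yaw=85.6)
E
```

```text
clock: 18.8
eef_pos: [0.3834, 0.1238, 0.1521]
tcp_rot: [0.67, 1.466, -0.671]
wrist_force: [0.0, -0.2, 0.6]
grip_width: -0.001
clock: 19.8
eef_pos: [0.3835, 0.1239, 0.1522]
tcp_rot: [0.059, 1.571, -0.059]
wrist_force: [-0.2, -0.3, 0.3]
grip_width: 0.004
t19.80 pos [0.3835 0.1239 0.1522] F [-0.2 -0.3  0.3] shift [4.69 0.01 0.07] toolx [-0.001 -0.    -1.   ] tool-y heading 85.7 grip 0.00
turn units about tool x 0.02
```

```bash
python3 -m creep '[[[0.5,0,0,0],[0.8,0,0,0],[0.9,0,0,0],[0.9,0,0,0],[0.8,0,0,0],[0.5,0,0,0],[0.3,0,0,0],[0,0,0,0],[0,0,0.3,0],[0,0,0.3,0],[0,0,0.2,0],[0,0,0.2,0],[0,0,0.2,0],[0,0,0.2,0],[0,0,0.2,0],[0,0,0.2,0]]]'
python3 -m creep '[[[0,0,0.2,0],[0,0,0.3,0],[0,0,0.3,0],[0,0,0.3,0],[0,0,0.3,0],[0,0,0.3,0],[0,0,0.3,0],[0,0,0.3,0],[0,0,0.3,0],[0,0,0.3,0]]]'
python3 - <<'E'
from h import *
tgt([.569,.1099,.035],yaw=85.6)
E
```

```text
clock: 21.4
eef_pos: [0.4288, 0.1205, 0.0352]
tcp_rot: [0.06, 1.571, -0.06]
wrist_force: [-4.4, 3.1, 4.4]
grip_width: 0.001
clock: 22.4
eef_pos: [0.5008, 0.1152, 0.035]
tcp_rot: [0.061, 1.572, -0.06]
wrist_force: [-6.1, 3.8, 3.1]
grip_width: 0.005
t22.40 pos [0.5008 0.1152 0.035 ] F [-6.1  3.8  3.1] shift [-0.   -0.    2.74] toolx [-0.002  0.001 -1.   ] tool-y heading 85.6 grip 0.00
turn units about tool x 0.0
```

```bash
python3 -m creep '[[[0,0,0.3,0],[0,0,0.3,0],[0,0,0.3,0],[0,0,0.3,0],[0,0,0.3,0],[0,0,0.3,0],[0,0,0.3,0],[0,0,0.2,0],[0,0,0.1,0],[0,0,0,0]]]'
python3 -m creep '[[[0,0,0.06,0],[0,0,0.06,0],[0,0,0,0]]]'
```

```text
clock: 23.4
eef_pos: [0.5606, 0.1107, 0.0349]
tcp_rot: [0.061, 1.572, -0.06]
wrist_force: [-4.5, 3.8, 2.0]
grip_width: -0.001
clock: 23.7
eef_pos: [0.5634, 0.1105, 0.0349]
tcp_rot: [0.06, 1.572, -0.06]
wrist_force: [-4.3, 4.3, 0.3]
grip_width: -0.001
```

```bash
python3 -m creep '[[[0,0,0.06,0],[0,0,0.06,0],[0,0,0,0]]]'
python3 -m creep '[[[0,0,0.06,0],[0,0,0.04,0],[0,0,0,0]]]'
python3 -m creep '[[[0,0,0.06,0],[0,0,0.04,0],[0,0,0,0]]]'
```

```text
clock: 24.0
eef_pos: [0.5665, 0.1102, 0.0349]
tcp_rot: [0.061, 1.572, -0.06]
wrist_force: [-6.0, 4.5, 1.4]
grip_width: -0.002
clock: 24.3
eef_pos: [0.5689, 0.11, 0.0349]
tcp_rot: [0.061, 1.572, -0.06]
wrist_force: [-5.0, 3.9, 0.7]
grip_width: -0.002
clock: 24.6
eef_pos: [0.57, 0.11, 0.0348]
tcp_rot: [0.06, 1.575, -0.06]
wrist_force: [-18.9, 4.4, 10.2]
grip_width: 0.006
```

```bash
python3 -m creep '[[[0,0,0.02,0],[0,0,0,0]]]'
python3 -m creep '[[[0,0,-0.05,0],[0,0,-0.05,0],[0,0,-0.05,0],[0,0,0,0],[0,0,0,0]]]'
python3 -m creep '[[[0,0,-0.2,0],[0,0,-0.3,0],[0,0,-0.5,0],[0,0,-0.7,0],[0,0,-0.7,0],[0,0,0,0]]]'
python3 - <<'E'
from h import *
tgt([.569,.1099,.035])
im=robot.read_camera("top")[:,:,::-1]; cv2.imwrite("pics/t6.png",cv2.resize(im[90:290,80:420],None,fx=2.2,fy=2.2))
E
```

```text
clock: 24.8
eef_pos: [0.5701, 0.11, 0.0348]
tcp_rot: [0.06, 1.576, -0.06]
wrist_force: [-23.9, 4.8, 13.3]
grip_width: 0.001
clock: 25.3
eef_pos: [0.568, 0.1101, 0.0349]
tcp_rot: [0.06, 1.572, -0.06]
wrist_force: [-6.1, 4.8, 0.8]
grip_width: 0.006
clock: 25.9
eef_pos: [0.5067, 0.1144, 0.0354]
tcp_rot: [0.06, 1.57, -0.06]
wrist_force: [1.3, -0.5, 0.1]
grip_width: -0.001
t25.90 pos [0.5067 0.1144 0.0354] F [ 1.3 -0.5  0.1] shift [0.01 0.01 2.5 ] toolx [-0. -0. -1.] tool-y heading 85.6 grip -0.00
```

View pics/t6.png

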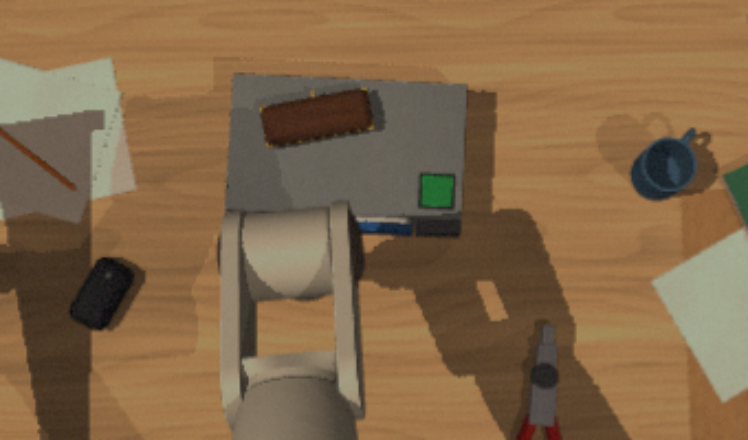

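The drawer front is in line with the dark plate and stayed there when the fingers backed off. I clear the arm away and check again.

```bash
python3 -m creep '[[[0,0,-0.7,0],[0,0,-0.7,0],[-0.5,0,-0.7,0],[-0.9,0,-0.5,0],[-0.9,0,0,0],[-0.9,0,0,0],[-0.9,0,0,0],[-0.5,0.5,0,0],[0,0.9,0,0],[0,0.9,0,0],[0,0.9,0,0],[0,0.9,0,0],[0,0.9,0,0],[0,0.9,0,0],[0,0.9,0,0],[0,0.5,0,0],[0,0,0,0],[0,0,0,0],[0,0,0,0]]]'
python3 - <<'E'
from h import *
im=robot.read_camera("top")[:,:,::-1]; a=cv2.resize(im[90:290,80:420],None,fx=2.2,fy=2.2); cv2.imwrite("pics/t7.png",a)
H,S,V=cv2.split(cv2.cvtColor(im,cv2.COLOR_BGR2HSV)); c=robot.get_calibration("top"); o=cv2.imread("pics/top0.png")
for i in(o,im):
    H,S,V=cv2.split(cv2.cvtColor(i,cv2.COLOR_BGR2HSV)); m=np.zeros(H.shape,bool); m[150:300,170:300]=((H>95)&(H<125)&(S>120)&(V>40))[150:300,170:300]
    print(cv2.minAreaRect(np.vstack(blobs(m,5))[:,0]))
tgt([.4,.1,.1])
E
```

```text
clock: 27.85
eef_pos: [0.458, 0.3006, 0.1502]
tcp_rot: [0.06, 1.57, -0.061]
wrist_force: [-0.2, 0.2, 0.5]
grip_width: -0.002
((225.477294921875, 191.99896240234375), (81.23431396484375, 4.495358467102051), 2.6025619506835938)
((225.48019409179688, 191.95565795898438), (81.22760772705078, 4.474034309387207), 2.4895529747009277)
t27.90 pos [0.458  0.3006 0.1503] F [-0.1 -0.1 -0.2] shift [ 2.01 -8.18 -1.69] toolx [ 0. -0. -1.] tool-y heading 85.6 grip -0.00
```

View pics/t7.png

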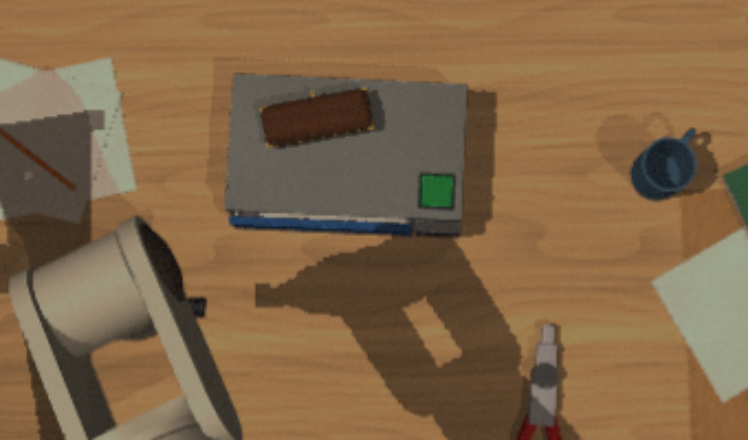

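The drawer front sits where it did at the start (row 192.0 both times), two seconds after release, and nothing is touching it. I hand the job in.

```bash
python3 -c "
from workcell import robot
print(robot.finish_job())"
```

```text
the job is handed in; nothing more can be done
None
```

The job is done and handed in at about 28 s of the 67 s allowed; no verdict is reported.

- **Release pad:** I pressed it slowly, to about 11 N, and the drawer sprang fully open.
- **Pliers:** I chose the smaller red pair, not the large red or purple ones. I gripped them at the waist and lowered them until they touched the drawer floor. After release, the wrist camera showed them lying flat and clear of the walls.
- **Drawer:** I pushed the front with closed fingers until it met the stop, peaking at about 24 N along the push and 28 N in all, and then backed off. About 2 s later its front was at the same place in the top view as at the start, within 0.05 px.
- **Other objects:** In the last top view the glasses case and mug looked unmoved by eye. The mouse was hidden by the arm in that view, but it looked in place in the top view about 2 s earlier.
- **Hand-in:** The arm was clear of everything, at near-zero wrist force.

No check failed. Three limits on the checks:
- The first pad estimates from the two fixed cameras and the wrist camera differed by about 4 mm, well within the pad.
- The latch click itself can't be seen; I infer it from the drawer staying shut.
- I could not look at the pliers after the drawer was shut.

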